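# Put the washed chopping boards back in their colour-coded rack

## Robot

A 6-joint arm with a two-finger parallel gripper is mounted at the origin on a cart in front of the work surface, level with it; the furniture and walls round the work are solid. World frame = base frame: x ahead of the robot, y to its left, z up, the work surface at z = 0. Lengths are in m, angles in rad, forces in N, time in s.
With the tool pointing down it reaches from about 0.25 to 0.85 m from the base axis. Payload 12.5 kg.
Tool frame: the origin (TCP) lies midway between the tips of the shut fingers; the grasp point (between the pads) lies 19 mm behind it; z points along the fingers, y is the line along which they close (so a half turn about z gives the same grasp; the last joint's range is limited). The gripper opens to 93 mm and grips with 3 to 60 N. Pads are 15 mm wide; open, the fingers measure 128 mm over their backs; the gripper's body (75 mm by 188 mm) begins 65 mm behind the grasp point.
Start: joints at [-1.412, 0.351, 1.652, -0, 1.139, -0.085], TCP at [0.133, -0.534, 0.219] pointing down, gripper open.
Joint ranges: [-2.75, 2.75], [-0.79, 2.1], [0.01, 2.65], [-1.57, 4.71], [0.07, 3.14], [-2.87, 2.87]. Speed limits (rad/s): [2.22, 2.22, 2.79, 3.14, 3.14, 3.14].

## Interface

Orientations are given as a 3x3 rotation matrix whose columns are the frame's x, y, z axes.
In Python, from rig import env gives the robot as it stands.
- The arm moves only by the tool apply_moves, never from a script. Its argument "targets" is a list that holds one entry, the list of rows, each a list of 4 numbers: the shift along the tool's x, y, z in cm, then the turn about the tool's z in degrees. In form: [[[tx, ty, tz, twist], ...]]. A call has 1 to 20 rows; each row shifts and turns the commanded pose from where the row before left it, along the tool's axes as they then stand; what a row does not reach is not made up. A row lasts 1/12 s, in which the tool goes at most 41.7 mm and 7.16 degrees, less where a joint would pass 70% of its speed; a pose out of reach is approached as far as the arm can. A call is refused whole if a number of a shift passes 4.17 or a number of a turn 7.16, either way. A call with a gripper value outside its range is refused whole. "jaw" is the finger opening in cm, from 0 to 9.3, set as the call begins (left out, the last holds). The fingers move at their own pace and stop on an object; the grip force is fixed at half the most. Time passes only in rows, so rows that do not move let the fingers close. It gives the time, the measured TCP pose, the force, the opening and the grip force at its end, in the units of the state.
- env.read_state(): the state, without advancing time (a new reading comes with each control period).
- env.grab_frame(name): name is "side" or "top"; returns a dict with "pixels" (384x512x3 uint8, red, green, blue), "vfov" (degrees; the focal length in pixels is half the picture's height over the tangent of half this angle, whatever the lens; pixels are square), "cx", "cy" (the principal point, pixels), "k1" (the pictures are not rectified: a ray, as slopes to the right and down, at radius r is drawn at 1 + k1 r^2 times it, then the intrinsics apply), "R" (3x3) and "t" (3): a world point X has camera coordinates R X + t. Camera axes: x right, y down, z forward; pixel columns grow to the right and rows downward; lengths in m; the calibration is good to about 2 mm. A picture is of the moment at which its call begins. There is no depth.
- env.finish_job(): hands the job in; it is judged then, once.
The state is a dict: "time": time; "q": joint angles; "qd": joint speeds; "effort": joint torques, N m; "tcp_pos": TCP position; "ee_rot": TCP orientation; "ft_force": force on the tool from outside, world axes, zero at the start; "ft_torque": the same for the moment, N m; "finger_gap": opening from 0.0 (shut) to 1.0 (fully open); "finger_force": force on a finger pad.
Only numpy, scipy, OpenCV 4.12 (cv2) and the standard library are available. Lean on these libraries where they do the work, as an engineer would, in place of code of your own. Each camera call takes 0.05 s, during which the arm holds its last target. There are 200 camera calls.

## Task

The four colour-coded chopping boards stand in a row, in mixed-up order, in the wire drying rack. Move each one into the slot of its own colour in the bamboo storage rack, fully down, standing upright and centred along the slot. To keep raw and cooked food apart, never stand a board in another colour's slot; lower the boards in rather than dropping them, and leave the glass and the orange where they are.

Things in the scene. Friction and masses are not known exactly. Their poses are not given: they have to be found in the camera images.
- red_board_center (a point): centre (half-way up) of the red chopping board: 140 mm long (x), 12 thick (y), 105 high (z up), 0.13 to 0.22 kg. It stands on its long edge in a drying-rack slot whose wires reach 39 mm above that edge. Solid, so its top edge can be pinched at the middle, but for an upright hand slot at x = +28 to +56 mm
- yellow_board_center (a point): centre (half-way up) of the yellow chopping board: 140 mm long (x), 12 thick (y), 105 high (z up), 0.13 to 0.22 kg. It stands on its long edge in a drying-rack slot whose wires reach 39 mm above that edge. Solid, so its top edge can be pinched at the middle, but for an upright hand slot at x = +28 to +56 mm
- green_board_center (a point): centre (half-way up) of the green chopping board: 140 mm long (x), 12 thick (y), 105 high (z up), 0.13 to 0.22 kg. It stands on its long edge in a drying-rack slot whose wires reach 39 mm above that edge. Solid, so its top edge can be pinched at the middle, but for an upright hand slot at x = +28 to +56 mm
- blue_board_center (a point): centre (half-way up) of the blue chopping board: 140 mm long (x), 12 thick (y), 105 high (z up), 0.13 to 0.22 kg. It stands on its long edge in a drying-rack slot whose wires reach 39 mm above that edge. Solid, so its top edge can be pinched at the middle, but for an upright hand slot at x = +28 to +56 mm
- red_slot_seat (a point): the red slot piece fixed on the storage rack: middle of the slot's floor, on which a board's lower edge rests (z up). The slot runs along x (either way), 100 mm long with open ends, and is 20 mm wide (y) between walls 31 mm high, which flare to a 30 mm mouth 43 mm above this point. Slots stand 70 mm apart, as in the drying rack
- yellow_slot_seat (a point): the yellow slot piece fixed on the storage rack: middle of the slot's floor, on which a board's lower edge rests (z up). The slot runs along x (either way), 100 mm long with open ends, and is 20 mm wide (y) between walls 31 mm high, which flare to a 30 mm mouth 43 mm above this point. Slots stand 70 mm apart, as in the drying rack
- green_slot_seat (a point): the green slot piece fixed on the storage rack: middle of the slot's floor, on which a board's lower edge rests (z up). The slot runs along x (either way), 100 mm long with open ends, and is 20 mm wide (y) between walls 31 mm high, which flare to a 30 mm mouth 43 mm above this point. Slots stand 70 mm apart, as in the drying rack
- blue_slot_seat (a point): the blue slot piece fixed on the storage rack: middle of the slot's floor, on which a board's lower edge rests (z up). The slot runs along x (either way), 100 mm long with open ends, and is 20 mm wide (y) between walls 31 mm high, which flare to a 30 mm mouth 43 mm above this point. Slots stand 70 mm apart, as in the drying rack
- tumbler: clear drinking glass, 79 mm wide and 90 mm high, standing on the worktop to the right; origin at the centre of its underside. A bystander
- orange: an orange (fruit), 65 mm wide and 63 mm high, standing on the worktop behind the right-hand rack; origin at the centre of its underside. A bystander

How it is judged:
At the end, for the whole second after the job is handed in: Each of the four boards stands in the slot of its own colour: centred within 25 mm along and 12 mm across the slot, lower edge within about 4 mm of the slot floor, upright within 0.3 rad; all released and at rest (x of red_board_center in the frame of red_slot_seat between -0.025 and 0.025 m and y of red_board_center in the frame of red_slot_seat between -0.012 and 0.012 m and z of red_board_center in the frame of red_slot_seat between 0.046 and 0.0565 m and angle between each of red_board_center, yellow_board_center, green_board_center, blue_board_center's own z axis and vertical below 0.3 rad and linear speed of each of red_board, yellow_board, green_board, blue_board below 0.02 m/s and angular speed of each of red_board, yellow_board, green_board, blue_board below 0.1 rad/s and contact force between each of red_board, yellow_board, green_board, blue_board and the fingers below 0.01 N and x of yellow_board_center in the frame of yellow_slot_seat between -0.025 and 0.025 m and y of yellow_board_center in the frame of yellow_slot_seat between -0.012 and 0.012 m and z of yellow_board_center in the frame of yellow_slot_seat between 0.046 and 0.0565 m and x of green_board_center in the frame of green_slot_seat between -0.025 and 0.025 m and y of green_board_center in the frame of green_slot_seat between -0.012 and 0.012 m and z of green_board_center in the frame of green_slot_seat between 0.046 and 0.0565 m and x of blue_board_center in the frame of blue_slot_seat between -0.025 and 0.025 m and y of blue_board_center in the frame of blue_slot_seat between -0.012 and 0.012 m and z of blue_board_center in the frame of blue_slot_seat between 0.046 and 0.0565 m); the robot touches nothing.
It fails at once if a board is dropped (let go, touching nothing) with its lower edge more than about 30 mm above a rack's slot floor ((height (world z) of red_board_center above 0.112 m and contact force between red_board and anything else below 0.001 N) or (height (world z) of yellow_board_center above 0.112 m and contact force between yellow_board and anything else below 0.001 N) or (height (world z) of green_board_center above 0.112 m and contact force between green_board and anything else below 0.001 N) or (height (world z) of blue_board_center above 0.112 m and contact force between blue_board and anything else below 0.001 N)).
It fails at once if a board stands down in a slot of another colour ((horizontal distance between red_board_center and yellow_slot_seat below 0.02 m and height (world z) of red_board_center below 0.085 m) or (horizontal distance between red_board_center and green_slot_seat below 0.02 m and height (world z) of red_board_center below 0.085 m) or (horizontal distance between red_board_center and blue_slot_seat below 0.02 m and height (world z) of red_board_center below 0.085 m) or (horizontal distance between yellow_board_center and red_slot_seat below 0.02 m and height (world z) of yellow_board_center below 0.085 m) or (horizontal distance between yellow_board_center and green_slot_seat below 0.02 m and height (world z) of yellow_board_center below 0.085 m) or (horizontal distance between yellow_board_center and blue_slot_seat below 0.02 m and height (world z) of yellow_board_center below 0.085 m) or (horizontal distance between green_board_center and red_slot_seat below 0.02 m and height (world z) of green_board_center below 0.085 m) or (horizontal distance between green_board_center and yellow_slot_seat below 0.02 m and height (world z) of green_board_center below 0.085 m) or (horizontal distance between green_board_center and blue_slot_seat below 0.02 m and height (world z) of green_board_center below 0.085 m) or (horizontal distance between blue_board_center and red_slot_seat below 0.02 m and height (world z) of blue_board_center below 0.085 m) or (horizontal distance between blue_board_center and yellow_slot_seat below 0.02 m and height (world z) of blue_board_center below 0.085 m) or (horizontal distance between blue_board_center and green_slot_seat below 0.02 m and height (world z) of blue_board_center below 0.085 m)).
It fails at once if the glass or the orange is pushed more than 30 mm or tipped over (distance of any of tumbler, orange from where it was at the start of the episode above 0.03 m or angle between any of tumbler, orange's own z axis and vertical above 0.4 rad).
It also fails if it takes over 141 s, if anything falls off the work surface, if the arm or the gripper's body presses on something with over 40 N, if the wrist force passes 120 N, or if a joint passes its speed limit or range.

## Working session

There is one attempt and no reset: what is moved stays moved. The work goes in short steps, Python scripts to look and compute and a tool call to move; the robot and the scene stay as the last step left them, time stands still between calls to the robot, and variables do not carry over. Pictures are saved under pics/ and viewed, at most 14 in all, crops included, and the job is handed in when it is done.

Besides the shell and the picture viewer there is one more tool, called after ">>>" by a JSON object that holds its "api" and its "payload", one argument or row to a line. apply_moves: Moves the arm, as the interface text tells. Its arguments: {"type":"object","properties":{"targets":{"type":"array","items":{"type":"array","items":{"type":"array","items":{"type":"number"}}}},"jaw":{"type":"number"}},"required":["targets"]}

```bash
mkdir -p pics; cat > h.py <<'E'
import numpy as np, cv2
from rig import env
def grab(name,fn=None):
    f=env.grab_frame(name)
    if fn: cv2.imwrite('pics/'+fn,f['pixels'][:,:,::-1])
    return f
def K(f):
    F=f['pixels'].shape[0]/2/np.tan(np.radians(f['vfov'])/2)
    return np.array([[F,0,f['cx']],[0,F,f['cy']],[0,0,1.]]),np.array([f['k1'],0,0,0.])
def ray(f,uv):
    k,d=K(f); p=cv2.undistortPoints(np.array(uv,float).reshape(-1,1,2),k,d).reshape(-1,2)
    R=np.array(f['R']); t=np.array(f['t'])
    return -R.T@t, np.c_[p,np.ones(len(p))]@R
def onz(f,uv,z):
    o,d=ray(f,uv); return o+d*((z-o[2])/d[:,2:3])
def proj(f,X):
    k,d=K(f); return cv2.projectPoints(np.array(X,float).reshape(-1,1,3),cv2.Rodrigues(np.array(f['R']))[0],np.array(f['t'],float),k,d)[0].reshape(-1,2)
E
python3 - <<'E'
from h import *
for n in('side','top'):
    f=grab(n,n+'0.png'); print(n,{k:np.round(v,3).tolist() for k,v in f.items() if k!='pixels'}, np.round(ray(f,[[256,192]])[0],3))
s=env.read_state(); print(s)
E
```

```text
side {'vfov': 50.027, 'cx': 256.274, 'cy': 187.409, 'k1': -0.058, 'R': [[-0.872, -0.49, -0.006], [-0.295, 0.536, -0.791], [0.391, -0.688, -0.611]], 't': [0.466, 0.275, 1.29]} [-0.016  0.969  1.009]
top {'vfov': 48.793, 'cx': 255.398, 'cy': 197.297, 'k1': -0.063, 'R': [[0.005, -1.0, -0.006], [-0.987, -0.004, -0.158], [0.158, 0.007, -0.987]], 't': [-0.086, 0.577, 1.686]} [ 0.303 -0.095  1.755]
{'time': 0.1, 'q': array([-1.41157680e+00,  3.51137935e-01,  1.65234755e+00,  4.00020932e-05,
        1.13911847e+00, -8.46137829e-02]), 'qd': array([ 0.00141143, -0.00207189, -0.00197984,  0.00057022,  0.00073768,
       -0.00040721]), 'effort': array([ 1.13789280e-03, -4.98024809e+01, -2.85704827e+01,  7.00198766e-02,
        2.39720283e-02, -3.57637487e-05]), 'tcp_pos': array([ 0.13276169, -0.5334191 ,  0.21818437]), 'ee_rot': array([[ 9.70423705e-01,  2.41407989e-01, -1.24466824e-04],
       [ 2.41407990e-01, -9.70423193e-01,  1.00427210e-03],
       [ 1.21653815e-04, -1.00461674e-03, -9.99999488e-01]]), 'ft_force': array([ 0.40599522, -0.36671198, -0.14896098]), 'ft_torque': array([ 0.04837833,  0.06523217, -0.02338615]), 'finger_force': 0.0, 'finger_gap': 1.001776348155821}
```

View pics/top0.png

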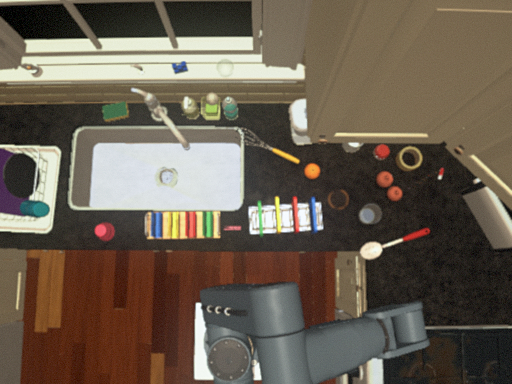

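View pics/side0.png

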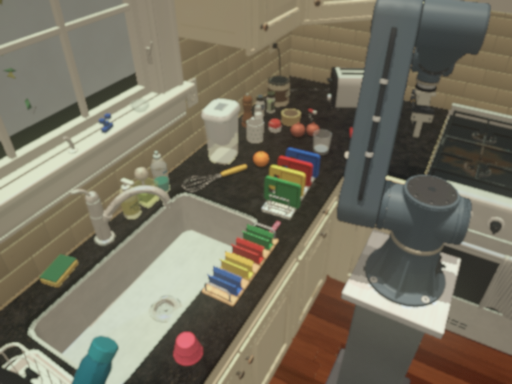

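The top view shows the drying rack at columns 250–323, rows 197–234, with boards green, yellow, red and blue from left to right. The bamboo rack is at columns 145–220, rows 210–240, and looks like blue, yellow, red, green. The orange is at (312,171) and the glass at (370,214). The side view agrees on the order.

```bash
python3 - <<'E'
from h import *
t=cv2.imread('pics/top0.png')[185:250,135:335]; s=cv2.imread('pics/side0.png')[140:310,190:340]
cv2.imwrite('pics/c1.png',np.vstack([cv2.resize(t,(800,260),interpolation=cv2.INTER_NEAREST),np.pad(cv2.resize(s,(300,340)),((0,0),(0,500),(0,0)))]))
f=grab('top')
hsv=cv2.cvtColor(f['pixels'],cv2.COLOR_RGB2HSV)
R={'red':(0,6),'yellow':(20,32),'green':(50,75),'blue':(105,125)}
for c,(a,b) in R.items():
    m=cv2.inRange(hsv,(a,140,60),(b,255,255)); 
    m[:,:135]=0;m[:,335:]=0;m[:185]=0;m[250:]=0
    n,l,st,ce=cv2.connectedComponentsWithStats(m)
    for i in range(1,n):
        if st[i,4]>15: print(c,st[i].tolist(),ce[i].round(1), 'z.13',onz(f,[ce[i]],.13)[0].round(3),'z.06',onz(f,[ce[i]],.06)[0].round(3))
E
```

```text
red [292, 196, 7, 37, 137] [295.  213.1] z.13 [ 0.502 -0.237  0.13 ] z.06 [ 0.511 -0.243  0.06 ]
red [186, 212, 10, 26, 234] [190.6 224.7] z.13 [0.456 0.166 0.13 ] z.06 [0.462 0.177 0.06 ]
yellow [275, 196, 5, 38, 74] [276.9 213. ] z.13 [ 0.502 -0.167  0.13 ] z.06 [ 0.511 -0.17   0.06 ]
yellow [168, 212, 11, 26, 238] [173.1 225.2] z.13 [0.453 0.234 0.13 ] z.06 [0.46  0.248 0.06 ]
blue [311, 197, 6, 35, 81] [313.4 213. ] z.13 [ 0.503 -0.308  0.13 ] z.06 [ 0.511 -0.317  0.06 ]
blue [156, 214, 5, 22, 75] [157.7 226.1] z.13 [0.45  0.294 0.13 ] z.06 [0.456 0.31  0.06 ]
```

View pics/c1.png

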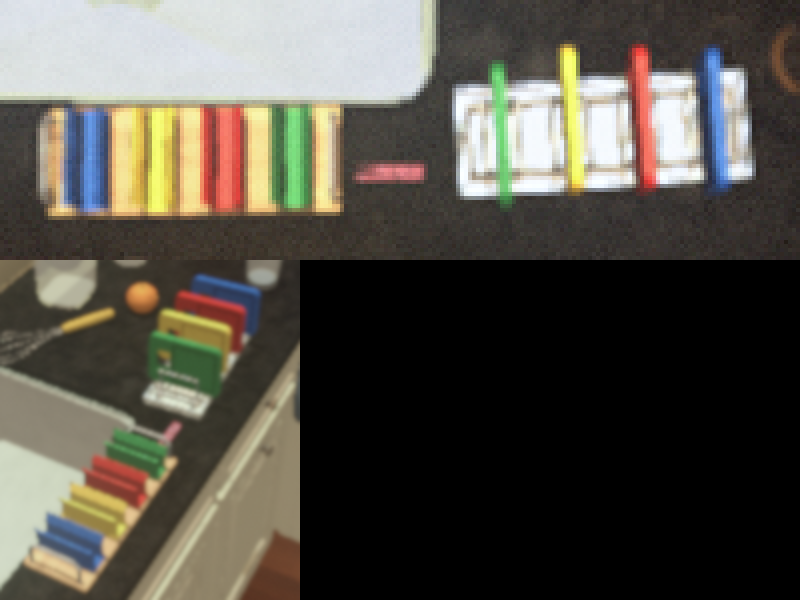

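```bash
python3 - <<'E'
from h import *
f=grab('top')
p=f['pixels']; 
print('storage rows 222-228'); 
for c in range(143,224): print(c,p[222:229,c].mean(0).astype(int).tolist(),end=' | ' if c%4 else '\n')
hsv=cv2.cvtColor(p,cv2.COLOR_RGB2HSV)
R={'green':(45,80),'yellow':(18,34),'red':(170,8),'blue':(100,128)}
for c,(a,b) in R.items():
    lo=(hsv[:,:,0]>=a)|(hsv[:,:,0]<=b) if a>b else (hsv[:,:,0]>=a)&(hsv[:,:,0]<=b)
    m=(lo&(hsv[:,:,1]>95)&(hsv[:,:,2]>60)).astype(np.uint8)
    m[:,:248]=0;m[:,325:]=0;m[:190]=0;m[240:]=0
    n,l,st,ce=cv2.connectedComponentsWithStats(m); i=1+st[1:,4].argmax()
    print(c,st[i].tolist())
    out=[]
    for r in range(st[i,1],st[i,1]+st[i,3]):
        x=np.where(l[r]==i)[0]; out.append((r,int(x.min()),int(x.max())))
    print(out)
E
```

```text
storage rows 222-228
143 [60, 56, 52] | 144 [110, 104, 93]
145 [185, 176, 156] | 146 [187, 171, 148] | 147 [210, 173, 121] | 148 [214, 169, 110]
149 [227, 179, 127] | 150 [194, 169, 155] | 151 [115, 122, 147] | 152 [64, 88, 134]
153 [62, 78, 117] | 154 [62, 73, 100] | 155 [71, 94, 138] | 156 [91, 138, 208]
157 [97, 149, 226] | 158 [89, 133, 203] | 159 [75, 113, 177] | 160 [62, 85, 134]
161 [68, 76, 101] | 162 [142, 112, 93] | 163 [238, 187, 124] | 164 [247, 226, 147]
165 [245, 226, 151] | 166 [245, 225, 150] | 167 [242, 221, 129] | 168 [237, 218, 100]
169 [229, 192, 78] | 170 [209, 169, 73] | 171 [158, 127, 64] | 172 [184, 174, 77]
173 [243, 250, 109] | 174 [247, 253, 115] | 175 [240, 242, 104] | 176 [221, 199, 81]
177 [218, 191, 76] | 178 [172, 148, 67] | 179 [167, 127, 83] | 180 [237, 188, 128]
181 [247, 221, 146] | 182 [245, 224, 149] | 183 [245, 227, 150] | 184 [246, 219, 144]
185 [243, 147, 105] | 186 [208, 78, 67] | 187 [171, 62, 56] | 188 [121, 61, 54]
189 [165, 77, 67] | 190 [244, 113, 97] | 191 [248, 123, 104] | 192 [241, 117, 100]
193 [220, 87, 75] | 194 [225, 72, 64] | 195
[... 2539 characters left out ...]
4, 298), (232, 294, 298), (233, 294, 297)]
blue [309, 196, 9, 37, 182]
[(196, 312, 313), (197, 311, 314), (198, 310, 315), (199, 310, 315), (200, 310, 315), (201, 309, 315), (202, 309, 314), (203, 309, 314), (204, 310, 314), (205, 310, 314), (206, 310, 314), (207, 310, 314), (208, 310, 314), (209, 311, 314), (210, 311, 314), (211, 311, 314), (212, 311, 315), (213, 311, 315), (214, 311, 315), (215, 311, 315), (216, 311, 315), (217, 311, 315), (218, 311, 315), (219, 312, 315), (220, 311, 315), (221, 311, 315), (222, 312, 315), (223, 312, 315), (224, 312, 316), (225, 312, 316), (226, 312, 316), (227, 312, 316), (228, 312, 316), (229, 312, 316), (230, 313, 317), (231, 313, 317), (232, 312, 316)]
```

```bash
python3 - <<'E'
from h import *
f=grab('top')
zt=.133
# far-end top edge row (upper pixel boundary), column there; near-end
B={'green':((201-.5,258.5),(234,260.7)),'yellow':((195.6,276),(233,278.5)),'red':((195.6,294),(233,296.5)),'blue':((196,312.5),(232,314.5))}
for c,((r0,c0),(r1,c1)) in B.items():
    a,b=onz(f,[[c0,r0],[c1,r1]],zt); print(c,'far',a.round(4),'near',b.round(4),'len',np.linalg.norm(a-b).round(3))
# outer (right) edges at z top at mid row 
print('right edge z.133',onz(f,[[261,216],[279.2,216],[297.2,216],[315.5,216]],zt).round(4)[:,:2].tolist())
S={'blue':(150.8,156.9,161.8),'yellow':(167.3,174,179),'red':(185,191,195.9),'green':(202,208.3,213)}
for c,(a,m,b) in S.items():
    print(c,'L@.072',onz(f,[[a,225]],.072)[0,1].round(4),'R@.072',onz(f,[[b,225]],.072)[0,1].round(4),'R@.03',onz(f,[[b,225]],.03)[0,1].round(4),'bright@.03',onz(f,[[m,225]],.03)[0].round(4))
# x extents / yaw of storage slots, row spans per column
hsv=cv2.cvtColor(f['pixels'],cv2.COLOR_RGB2HSV)
for c,cols in {'blue':[153,157,160],'red':[187,191,194],'green':[204,208,211]}.items():
    for u in cols:
        h=hsv[:,u]; lo={'blue':(h[:,0]>100)&(h[:,0]<128),'red':(h[:,0]<8)|(h[:,0]>170),'green':(h[:,0]>45)&(h[:,0]<80)}[c]
        r=np.where(lo&(h[:,1]>90))[0]; r=r[(r>205)&(r<245)]
        print(c,u,r.min(),r.max(),onz(f,[[u,r.min()-.5],[u,r.max()+.5]],.072)[:,0].round(3))
E
```

```text
green far [ 0.5506 -0.0959  0.133 ] near [ 0.4208 -0.1048  0.133 ] len 0.13
yellow far [ 0.5701 -0.1638  0.133 ] near [ 0.4249 -0.173   0.133 ] len 0.145
red far [ 0.5703 -0.2337  0.133 ] near [ 0.4252 -0.2419  0.133 ] len 0.145
blue far [ 0.569  -0.3056  0.133 ] near [ 0.4292 -0.311   0.133 ] len 0.14
right edge z.133 [[0.4902, -0.1058], [0.4905, -0.1759], [0.4907, -0.2453], [0.4909, -0.3159]]
blue L@.072 0.3354 R@.072 0.2909 R@.03 0.3006 bright@.03 [0.463  0.3209 0.03  ]
yellow L@.072 0.2688 R@.072 0.2217 R@.03 0.2296 bright@.03 [0.4634 0.2502 0.03  ]
red L@.072 0.1976 R@.072 0.1538 R@.03 0.16 bright@.03 [0.4638 0.1802 0.03  ]
green L@.072 0.1294 R@.072 0.0853 R@.03 0.0899 bright@.03 [0.4641 0.1091 0.03  ]
blue 153 213 235 [0.509 0.417]
blue 157 213 236 [0.51  0.413]
blue 160 213 236 [0.51  0.413]
red 187 212 235 [0.514 0.418]
red 191 213 237 [0.51 0.41]
red 194 211 237 [0.518 0.41 ]
green 204 213 234 [0.51  0.422]
green 208 212 236 [0.515 0.414]
green 211 212 235 [0.515 0.418]
```

```bash
python3 - <<'E'
from h import *
f=grab('side')
im=cv2.resize(f['pixels'][140:310,190:340,::-1],None,fx=4,fy=4,interpolation=cv2.INTER_CUBIC)
im=im[:600].copy()
def ln(A,B,col):
    a,b=(proj(f,[A,B])-[190,140]+.5)*4; cv2.line(im,tuple(int(x) for x in a),tuple(int(x) for x in b),col,1,cv2.LINE_AA)
d=np.array([1,.06,0])
for x,y in((.481,-.1005),(.5,-.170),(.5,-.239),(.5,-.310)):
    p=np.array([x,y,.133]); ln(p-.07*d,p+.07*d,(255,255,255)); ln(p-.07*d-[0,0,.105],p-.07*d,(255,255,255))
for y in(.317,.247,.178,.108):
    for s in(-1,1): ln([.413,y+s*.015,.072],[.513,y+s*.015,.072],(255,255,255))
    ln([.413,y,.03],[.513,y,.03],(0,0,0))
cv2.imwrite('pics/ov.png',im)
E
```

```text
(no output)
```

View pics/ov.png

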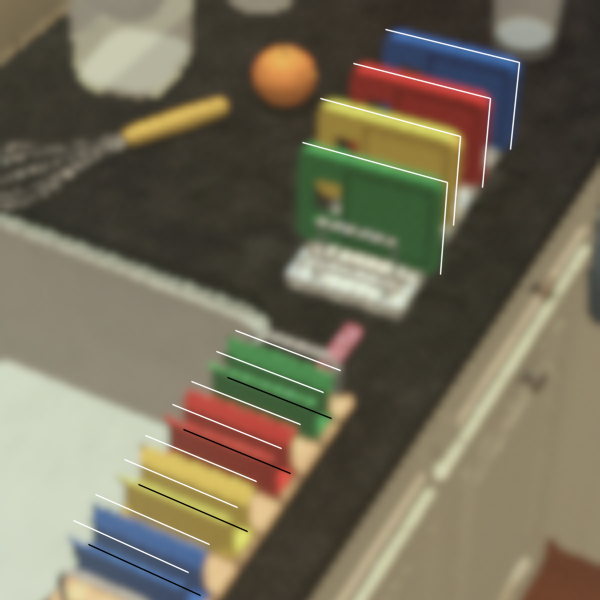

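The white overlay fits the board tops (z=0.133, yaw about 3.4°). The slot walls sit about 2.5 px lower than drawn, so the storage floor is a few mm lower than assumed; y still looks right. I'll start with green.

```bash
cat >> h.py <<'E'
def go(x,y,z,deg,n=1):
    s=env.read_state(); R=s['ee_rot']; p=s['tcp_pos']
    ang=np.degrees(np.arctan2(R[1,0],R[0,0])); d=R.T@(np.array([x,y,z])-p)*100
    print('at',p.round(4),'ang',round(ang,2),'F',s['ft_force'].round(1),'gap',round(s['finger_gap']*93,1),'t',round(s['time'],1))
    print('shift cm',d.round(2),'twist',round(ang-deg,2),'tilt',R[:,2].round(4))
E
python3 -c "
from h import *
go(.482,-.1,.2,3.4)"
```

```text
at [ 0.1328 -0.5336  0.2185] ang 13.97 F [-0.5 -0.3  0.1] gap 93.0 t 0.3
shift cm [ 44.36 -33.65   1.86] twist 10.57 tilt [-1.e-04  4.e-04 -1.e+00]
```

>>> {"api": "apply_moves", "payload": {
  "targets": [
    [[2.3,-1.75,0,0],[2.3,-1.75,0,0],[2.3,-1.75,0,0],[2.3,-1.75,0,0],[2.3,-1.75,0,0],[2.3,-1.75,0,0],[2.3,-1.75,0,0],[2.3,-1.75,0,0],[2.3,-1.75,0,0],[2.3,-1.75,0,0],[2.3,-1.75,0,0],[2.3,-1.75,0,0],[2.3,-1.75,0,0],[2.3,-1.75,0,0],[2.3,-1.75,0,0],[2.3,-1.75,0,0],[2.3,-1.75,0,0],[0,0,0,5.3],[0,0,0,5.3],[0,0,0,0]]
  ],
  "jaw": 6
}}

```text
time: 1.97
tcp_pos: [0.4406, -0.1502, 0.2186]
ee_rot: [[0.998, 0.056, -0.0], [0.056, -0.998, 0.0], [-0.0, -0.0, -1.0]]
ft_force: [-0.2, 0.2, 1.0]
finger_gap: 0.646
finger_force: 0.0
```

```bash
python3 -c "
from h import *
go(.482,-.1,.2,3.4)"
```

```text
at [ 0.4406 -0.1502  0.2186] ang 3.19 F [-0.2  0.2  1. ] gap 60.1 t 2.0
shift cm [ 4.41 -4.78  1.86] twist -0.21 tilt [-1.e-04  0.e+00 -1.e+00]
```

>>> {"api": "apply_moves", "payload": {
  "targets": [
    [[2.2,-2.4,0,0],[2.2,-2.4,0,0],[0,0,0,0],[0,0,2,0],[0,0,2,0],[0,0,2,0],[0,0,2,0],[0,0,2,0],[0,0,1.8,0],[0,0,0,0],[0,0,0,0]]
  ]
}}

```text
time: 2.88
tcp_pos: [0.4811, -0.1004, 0.1005]
ee_rot: [[0.998, 0.06, -0.001], [0.06, -0.998, 0.0], [-0.001, -0.001, -1.0]]
ft_force: [-0.1, -1.1, 0.0]
finger_gap: 0.643
finger_force: 0.0
```

>>> {"api": "apply_moves", "payload": {
  "targets": [
    [[0,0,0,0],[0,0,0,0],[0,0,0,0],[0,0,0,0],[0,0,0,0],[0,0,0,0],[0,0,0,0],[0,0,0,0]]
  ],
  "jaw": 0
}}

```text
time: 3.55
tcp_pos: [0.4815, -0.1001, 0.1007]
ee_rot: [[0.998, 0.059, 0.0], [0.059, -0.998, -0.0], [0.0, 0.0, -1.0]]
ft_force: [-0.0, 3.1, -0.7]
finger_gap: 0.129
finger_force: 30.0
```

```bash
python3 -c "
from h import *
go(.482,-.1,.1,3.4); grab('side','g1.png')
im=cv2.imread('pics/g1.png')[120:260,220:360]; cv2.imwrite('pics/g1c.png',cv2.resize(im,None,fx=4,fy=4))"
```

```text
at [ 0.4815 -0.1001  0.1007] ang 3.37 F [-0.   3.1 -0.7] gap 12.0 t 3.5
shift cm [ 0.05 -0.01  0.07] twist -0.03 tilt [ 0. -0. -1.]
```

View pics/g1c.png

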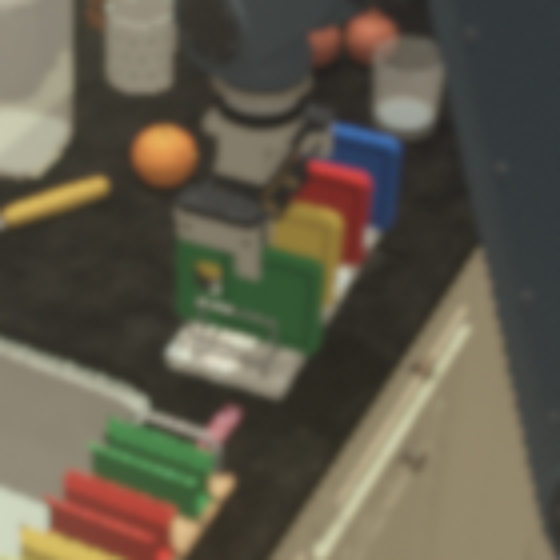

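The gripper holds green with the gap at 12 mm and the finger at the board's middle. Next I lift and carry.

>>> {"api": "apply_moves", "payload": {
  "targets": [
    [[0,0,-0.5,0],[0,0,-1.5,0],[0,0,-2,0],[0,0,-2,0],[0,0,-2,0],[0,0,-2,0],[0,0,-2,0],[0,0,-2,0],[0,-1.0,0,0],[-0.1,-2,0,0],[-0.1,-2,0,0],[-0.1,-2,0,0],[-0.1,-2,0,0],[-0.1,-2,0,0],[-0.1,-2,0,0],[-0.1,-2,0,0],[0,-2,0,0],[0,-2,0,0],[0,-2,0,0],[0,-1.9,0,3.4]]
  ]
}}

```text
time: 5.27
tcp_pos: [0.4601, 0.1296, 0.2397]
ee_rot: [[1.0, 0.0, -0.001], [0.0, -1.0, -0.0], [-0.001, 0.0, -1.0]]
ft_force: [0.6, -0.4, -1.4]
finger_gap: 0.128
finger_force: 30.0
```

>>> {"api": "apply_moves", "payload": {
  "targets": [
    [[0,0,0,0],[0,0,0,0],[0,0,0,0],[0,0,0,0]]
  ]
}}

```text
time: 5.6
tcp_pos: [0.4609, 0.1275, 0.2403]
ee_rot: [[1.0, -0.0, -0.001], [-0.0, -1.0, -0.0], [-0.001, 0.0, -1.0]]
ft_force: [-1.0, -0.6, -0.8]
finger_gap: 0.126
finger_force: 30.0
```

```bash
python3 -c "
from h import *
go(.463,.108,.14,0)
for n in ('side','top'):
  f=grab(n,n+'2.png')
a=cv2.imread('pics/side2.png')[160:310,190:330]; b=cv2.imread('pics/top2.png')[185:260,135:275]
cv2.imwrite('pics/s2.png',np.hstack([cv2.resize(a,(400,429)),cv2.resize(np.vstack([b,b*0]),(400,429))]))"
```

```text
at [0.4609 0.1275 0.2403] ang -0.03 F [-1.  -0.6 -0.8] gap 11.7 t 5.6
shift cm [ 0.22  1.95 10.03] twist -0.03 tilt [-6.e-04 -2.e-04 -1.e+00]
```

View pics/s2.png

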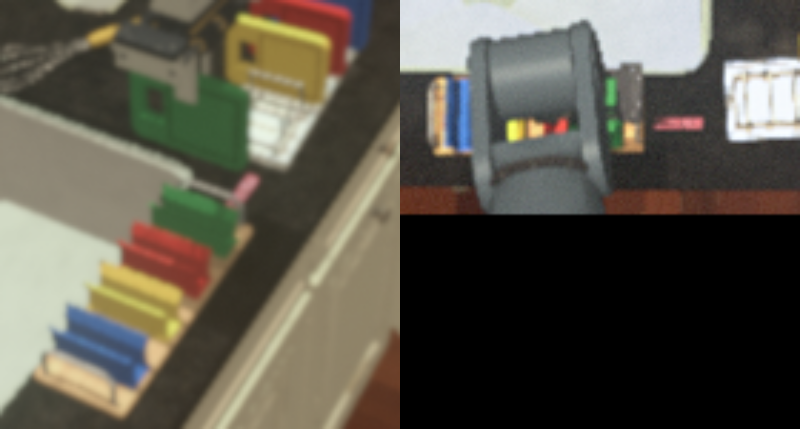

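The side view shows green held upright and clear. I overshot about 2 cm in y, so I correct that and lower part-way.

>>> {"api": "apply_moves", "payload": {
  "targets": [
    [[0.1,1,0,0],[0.1,0.95,0,0],[0,0,0,0],[0,0,2,0],[0,0,2,0],[0,0,2,0],[0,0,2,0],[0,0,2,0],[0,0,1,0],[0,0,1,0],[0,0,0,0],[0,0,0,0]]
  ]
}}

```text
time: 6.7
tcp_pos: [0.4633, 0.1085, 0.1209]
ee_rot: [[1.0, -0.001, 0.0], [-0.001, -1.0, 0.0], [0.0, -0.0, -1.0]]
ft_force: [-0.8, 0.4, -1.4]
finger_gap: 0.123
finger_force: 30.0
```

```bash
python3 -c "
from h import *
go(.463,.108,.1,0)
f=grab('side','side3.png')
a=cv2.imread('pics/side3.png')[180:270,210:330]; 
cv2.imwrite('pics/s3.png',cv2.resize(a,None,fx=5,fy=5,interpolation=cv2.INTER_CUBIC))"
```

```text
at [0.4633 0.1085 0.1209] ang -0.05 F [-0.8  0.4 -1.4] gap 11.5 t 6.7
shift cm [-0.03  0.05  2.09] twist -0.05 tilt [ 1.e-04  0.e+00 -1.e+00]
```

View pics/s3.png

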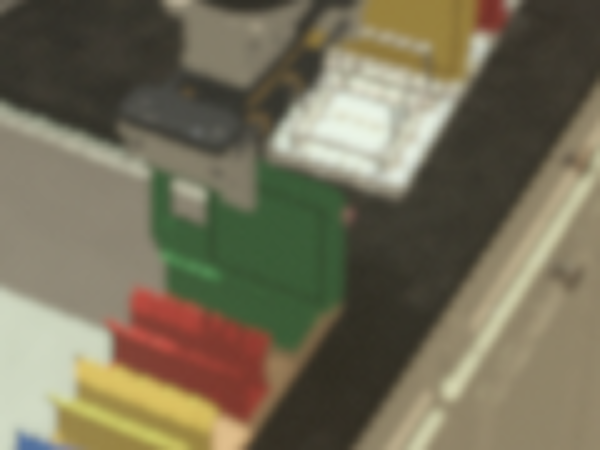

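Green is inside the mouth with no contact force, so I continue down.

>>> {"api": "apply_moves", "payload": {
  "targets": [
    [[0,0,0.6,0],[0,0,0.6,0],[0,0,0.4,0],[0,0,0,0],[0,0,0,0],[0,0,0,0]]
  ]
}}

```text
time: 7.25
tcp_pos: [0.4631, 0.1086, 0.1047]
ee_rot: [[1.0, -0.0, 0.0], [-0.0, -1.0, 0.0], [0.0, -0.0, -1.0]]
ft_force: [-0.1, 1.2, -1.9]
finger_gap: 0.129
finger_force: 30.0
```

>>> {"api": "apply_moves", "payload": {
  "targets": [
    [[0,0,0.2,0],[0,0,0,0],[0,0,0,0]]
  ]
}}

```text
time: 7.5
tcp_pos: [0.4631, 0.1086, 0.1026]
ee_rot: [[1.0, -0.001, -0.0], [-0.001, -1.0, 0.0], [-0.0, -0.0, -1.0]]
ft_force: [0.5, 0.1, -1.5]
finger_gap: 0.127
finger_force: 30.0
```

>>> {"api": "apply_moves", "payload": {
  "targets": [
    [[0,0,0.2,0],[0,0,0,0],[0,0,0,0]]
  ]
}}

```text
time: 7.75
tcp_pos: [0.463, 0.1086, 0.1005]
ee_rot: [[1.0, -0.001, -0.0], [-0.001, -1.0, -0.0], [-0.0, 0.0, -1.0]]
ft_force: [-0.3, -0.4, -1.4]
finger_gap: 0.126
finger_force: 30.0
```

>>> {"api": "apply_moves", "payload": {
  "targets": [
    [[0,0,0.2,0],[0,0,0,0],[0,0,0,0]]
  ]
}}

```text
time: 8.0
tcp_pos: [0.463, 0.1085, 0.0985]
ee_rot: [[1.0, -0.001, -0.0], [-0.001, -1.0, -0.0], [-0.0, 0.0, -1.0]]
ft_force: [0.1, -0.0, -2.0]
finger_gap: 0.128
finger_force: 30.0
```

>>> {"api": "apply_moves", "payload": {
  "targets": [
    [[0,0,0.2,0],[0,0,0,0],[0,0,0,0]]
  ]
}}

```text
time: 8.25
tcp_pos: [0.463, 0.1085, 0.0965]
ee_rot: [[1.0, -0.001, -0.0], [-0.001, -1.0, -0.0], [-0.0, 0.0, -1.0]]
ft_force: [0.3, -0.0, -1.3]
finger_gap: 0.126
finger_force: 30.0
```

>>> {"api": "apply_moves", "payload": {
  "targets": [
    [[0,0,0.2,0],[0,0,0,0],[0,0,0,0]]
  ]
}}

```text
time: 8.5
tcp_pos: [0.4635, 0.1086, 0.0955]
ee_rot: [[1.0, -0.0, 0.001], [-0.0, -1.0, -0.0], [0.001, 0.0, -1.0]]
ft_force: [-3.9, -1.2, 11.9]
finger_gap: 0.129
finger_force: 30.0
```

>>> {"api": "apply_moves", "payload": {
  "targets": [
    [[0,0,0.15,0],[0,0,0,0],[0,0,0,0]]
  ]
}}

```text
time: 8.75
tcp_pos: [0.4638, 0.1086, 0.0952]
ee_rot: [[1.0, -0.0, 0.002], [-0.0, -1.0, 0.0], [0.002, -0.0, -1.0]]
ft_force: [-8.8, -2.4, 30.1]
finger_gap: 0.128
finger_force: 30.0
```

Floor contact came at TCP z≈0.0955, which puts the storage floor about 5 mm below the drying floor, as the overlay suggested. I release and go up.

>>> {"api": "apply_moves", "payload": {
  "targets": [
    [[0,0,-0.2,0],[0,0,0,0],[0,0,0,0],[0,0,0,0],[0,0,0,0],[0,0,0,0],[0,0,0,0],[0,0,-1,0],[0,0,-2,0],[0,0,-2,0],[0,0,-2,0],[0,0,-2,0],[0,0,-2,0],[0,0,-2,0],[0,0,0,0]]
  ],
  "jaw": 6
}}

```text
time: 10.0
tcp_pos: [0.4646, 0.1088, 0.2293]
ee_rot: [[1.0, -0.001, 0.006], [-0.001, -1.0, 0.001], [0.006, -0.001, -1.0]]
ft_force: [0.4, 0.1, 0.4]
finger_gap: 0.644
finger_force: 0.0
```

```bash
python3 -c "
from h import *
go(.5,-.17,.2,0)"
```

```text
at [0.4646 0.1088 0.2293] ang -0.03 F [0.4 0.1 0.4] gap 59.9 t 10.0
shift cm [ 3.54 27.88  2.93] twist -0.03 tilt [ 6.e-03  8.e-04 -1.e+00]
```

>>> {"api": "apply_moves", "payload": {
  "targets": [
    [[0.1,1,0,0],[0.2,2,0,0],[0.25,2,0,0],[0.25,2,0,0],[0.25,2,0,0],[0.25,2,0,0],[0.25,2,0,0],[0.25,2,0,0],[0.25,2,0,0],[0.25,2,0,0],[0.25,2,0,0],[0.3,2,0,0],[0.3,2,0,0],[0.3,1.8,0,0],[0.3,1,0,0],[0,0.1,0,-3.4],[0,0,0,0],[0,0,0,0]]
  ]
}}

```text
time: 11.5
tcp_pos: [0.5, -0.1704, 0.2245]
ee_rot: [[0.998, 0.057, -0.001], [0.057, -0.998, 0.001], [-0.001, -0.001, -1.0]]
ft_force: [-0.6, -0.3, -0.1]
finger_gap: 0.641
finger_force: 0.0
```

```bash
python3 -c "
from h import *
go(.5,-.17,.1005,3.4)
for n in ('side','top'):
  f=grab(n,n+'4.png')
a=cv2.imread('pics/side4.png')[150:290,190:350]; b=cv2.imread('pics/top4.png')[180:260,135:335]
cv2.imwrite('pics/s4.png',np.vstack([cv2.resize(b,(640,256)),cv2.resize(a,(640,560))])[:600])"
```

```text
at [ 0.5    -0.1704  0.2245] ang 3.28 F [-0.6 -0.3 -0.1] gap 59.6 t 11.5
shift cm [ 0.02 -0.03 12.4 ] twist -0.12 tilt [-1.1e-03  6.0e-04 -1.0e+00]
```

View pics/s4.png

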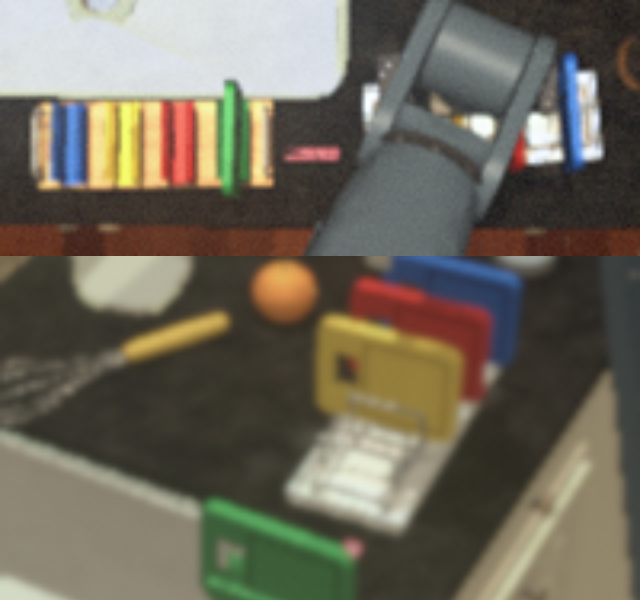

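Green stands in its slot, and the gripper is above yellow. I grasp yellow and check green's position numerically.

>>> {"api": "apply_moves", "payload": {
  "targets": [
    [[0,0,2,0],[0,0,2,0],[0,0,2,0],[0,0,2,0],[0,0,2,0],[0,0,2,0],[0,0,0.4,0],[0,0,0,0],[0,0,0,0]]
  ]
}}

```text
time: 12.35
tcp_pos: [0.5008, -0.1704, 0.1019]
ee_rot: [[0.998, 0.059, 0.001], [0.059, -0.998, -0.0], [0.001, 0.0, -1.0]]
ft_force: [0.1, 1.0, 0.5]
finger_gap: 0.645
finger_force: 0.0
```

>>> {"api": "apply_moves", "payload": {
  "targets": [
    [[0,0,0,0],[0,0,0,0],[0,0,0,0],[0,0,0,0],[0,0,0,0],[0,0,0,0],[0,0,0,0],[0,0,0,0]]
  ],
  "jaw": 0
}}

```text
time: 13.02
tcp_pos: [0.5004, -0.1705, 0.1011]
ee_rot: [[0.998, 0.059, -0.0], [0.059, -0.998, 0.0], [-0.0, -0.0, -1.0]]
ft_force: [0.2, 2.3, 1.3]
finger_gap: 0.123
finger_force: 30.0
```

>>> {"api": "apply_moves", "payload": {
  "targets": [
    [[0,0,-0.5,0],[0,0,-1.5,0],[0,0,-2,0],[0,0,-2,0],[0,0,-2,0],[0,0,-2,0],[0,0,-2,0],[0,0,-2,0],[0,0,-2,0],[0,0,0,0]]
  ]
}}

```text
time: 13.85
tcp_pos: [0.5016, -0.1709, 0.2648]
ee_rot: [[0.998, 0.059, 0.005], [0.059, -0.998, -0.002], [0.005, 0.002, -1.0]]
ft_force: [1.0, 0.1, -1.3]
finger_gap: 0.126
finger_force: 30.0
```

```bash
python3 -c "
from h import *
go(.463,.247,.24,3.4)
f=grab('top'); print(proj(f,[[.533,.108,.128],[.393,.108,.128],[.463,.102,.128]]).round(1))
h=cv2.cvtColor(f['pixels'],cv2.COLOR_RGB2HSV); m=((h[:,:,0]>45)&(h[:,:,0]<80)&(h[:,:,1]>90)); m[:, :195]=0;m[:,220:]=0;m[:190]=0;m[250:]=0
for r in range(200,248,3): print(r,np.where(m[r])[0])
"
```

```text
at [ 0.5016 -0.1709  0.2648] ang 3.37 F [ 1.   0.1 -1.3] gap 11.8 t 13.8
shift cm [ -1.41 -41.95   2.37] twist -0.03 tilt [ 0.005  -0.0022 -1.    ]
[[206.  205. ]
 [205.2 241.1]
 [207.2 222.9]]
200 []
203 []
206 [206 207]
209 [206 207 208]
212 [204 205 206 207 211 212]
215 [203 204 205 206 207 211 212]
218 [203 204 205 206 207 211 212]
221 [203 204 205 206 207 210 211 212]
224 [203 204 205 206 207 208 211]
227 [203 204 205 206 207 210 211 212]
230 [203 204 205 206 207 208 210 211 212]
233 [203 204 205 206 207 210 211 212]
236 [204 205 206 207 208 210]
239 [204 205 206 207]
242 []
245 []
```

Green matches its expected place. Next I carry yellow to its slot.

>>> {"api": "apply_moves", "payload": {
  "targets": [
    [[0,-1,0,0],[-0.1,-2,0,0],[-0.1,-2.3,0,0],[-0.1,-2.3,0,0],[-0.1,-2.3,0,0],[-0.1,-2.3,0,0],[-0.1,-2.3,0,0],[-0.1,-2.3,0,0],[-0.1,-2.3,0,0],[-0.1,-2.3,0,0],[-0.1,-2.3,0,0],[-0.1,-2.3,0,0],[-0.1,-2.3,0,0],[-0.1,-2.3,0,0],[-0.1,-2.3,0,0],[0,-2.3,0,0],[0,-2.3,0,0],[0,-2.3,0,0],[0,-1.15,0,0],[0,-1,0,3.4]]
  ]
}}

```text
time: 15.57
tcp_pos: [0.4606, 0.2486, 0.2596]
ee_rot: [[1.0, 0.002, -0.002], [0.002, -1.0, -0.001], [-0.002, 0.001, -1.0]]
ft_force: [0.2, -0.1, -1.6]
finger_gap: 0.127
finger_force: 30.0
```

>>> {"api": "apply_moves", "payload": {
  "targets": [
    [[0,0,0,0],[0,0,0,0],[0,0,0,0],[0,0,0,0]]
  ]
}}

```text
time: 15.9
tcp_pos: [0.4617, 0.2468, 0.2609]
ee_rot: [[1.0, -0.0, -0.0], [-0.0, -1.0, -0.0], [-0.0, 0.0, -1.0]]
ft_force: [-0.0, 0.2, -1.9]
finger_gap: 0.127
finger_force: 30.0
```

```bash
python3 -c "
from h import *
go(.463,.247,.0965,0)"
```

```text
at [0.4617 0.2468 0.2609] ang -0.01 F [-0.   0.2 -1.9] gap 11.8 t 15.9
shift cm [ 0.13 -0.03 16.44] twist -0.01 tilt [-4.e-04 -3.e-04 -1.e+00]
```

>>> {"api": "apply_moves", "payload": {
  "targets": [
    [[0.1,-0.1,2,0],[0,0,2,0],[0,0,2,0],[0,0,2,0],[0,0,2,0],[0,0,1.5,0],[0,0,1,0],[0,0,1,0],[0,0,0.5,0],[0,0,0,0],[0,0,0,0],[0,0,0,0]]
  ]
}}

```text
time: 16.9
tcp_pos: [0.4632, 0.2487, 0.1219]
ee_rot: [[1.0, -0.0, 0.001], [-0.0, -1.0, 0.0], [0.001, -0.0, -1.0]]
ft_force: [-0.1, 0.2, -2.3]
finger_gap: 0.126
finger_force: 30.0
```

```bash
python3 -c "
from h import *
go(.463,.247,.0965,0)
f=grab('side','side5.png')
a=cv2.imread('pics/side5.png')[190:300,190:310]; 
cv2.imwrite('pics/s5.png',cv2.resize(a,None,fx=5,fy=5,interpolation=cv2.INTER_CUBIC))"
```

```text
at [0.4632 0.2487 0.1219] ang -0.03 F [-0.1  0.2 -2.3] gap 11.7 t 16.9
shift cm [-0.02  0.17  2.54] twist -0.03 tilt [ 1.1e-03  5.0e-04 -1.0e+00]
```

View pics/s5.png

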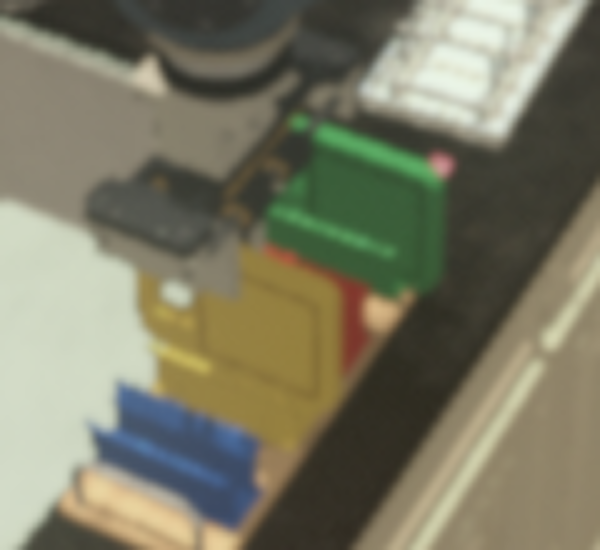

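Yellow is entering its own slot in the side view (board spans columns 140–340) with no contact force, and green stands seated. I lower to the floor.

>>> {"api": "apply_moves", "payload": {
  "targets": [
    [[0,0,0.6,0],[0,0,0.6,0],[0,0,0.6,0],[0,0,0.3,0],[0,0,0,0],[0,0,0,0],[0,0,0,0]]
  ]
}}

```text
time: 17.53
tcp_pos: [0.4629, 0.2485, 0.1002]
ee_rot: [[1.0, -0.001, 0.0], [-0.001, -1.0, 0.0], [0.0, -0.0, -1.0]]
ft_force: [-0.5, -0.5, -2.7]
finger_gap: 0.129
finger_force: 30.0
```

>>> {"api": "apply_moves", "payload": {
  "targets": [
    [[0,0,0.25,0],[0,0,0,0],[0,0,0,0],[0,0,0.2,0],[0,0,0,0],[0,0,0,0]]
  ]
}}

```text
time: 18.03
tcp_pos: [0.4632, 0.2487, 0.0962]
ee_rot: [[1.0, -0.001, 0.001], [-0.001, -1.0, 0.0], [0.001, -0.0, -1.0]]
ft_force: [-1.1, -0.8, 5.6]
finger_gap: 0.128
finger_force: 30.0
```

Yellow has touched the floor (net change about +8 N). I release, retreat and go to red at (0.5, -0.239).

>>> {"api": "apply_moves", "payload": {
  "targets": [
    [[0,0,0,0],[0,0,0,0],[0,0,0,0],[0,0,0,0],[0,0,0,0],[0,0,0,0],[0,0,-1,0],[0,0,-2,0],[0,0,-2,0],[0,0,-2,0],[0,0,-2,0],[0,0,-2,0],[0,0,-2,0],[0,0,0,0],[0,0,0,0]]
  ],
  "jaw": 6
}}

```text
time: 19.28
tcp_pos: [0.4631, 0.2486, 0.2267]
ee_rot: [[1.0, -0.001, 0.002], [-0.001, -1.0, 0.001], [0.002, -0.001, -1.0]]
ft_force: [0.1, 0.5, -0.5]
finger_gap: 0.649
finger_force: 0.0
```

>>> {"api": "apply_moves", "payload": {
  "targets": [
    [[0,1,0,0],[0.1,2,0,0],[0.2,2.7,0,0],[0.2,2.7,0,0],[0.2,2.7,0,0],[0.2,2.7,0,0],[0.2,2.7,0,0],[0.2,2.7,0,0],[0.2,2.7,0,0],[0.2,2.7,0,0],[0.2,2.7,0,0],[0.2,2.7,0,0],[0.2,2.7,0,0],[0.2,2.7,0,0],[0.2,2.7,0,0],[0.2,2.7,0,0],[0.2,2.7,0,0],[0.2,2.7,0,0],[0.2,2.7,0,0],[0.2,1.5,0,-3.4]]
  ]
}}

```text
time: 20.95
tcp_pos: [0.4983, -0.2581, 0.2243]
ee_rot: [[0.998, 0.057, -0.002], [0.057, -0.998, 0.001], [-0.002, -0.001, -1.0]]
ft_force: [1.0, 0.3, 0.4]
finger_gap: 0.645
finger_force: 0.0
```

>>> {"api": "apply_moves", "payload": {
  "targets": [
    [[0,0,0,0],[0,0,0,0],[0,0,0,0]]
  ]
}}

```text
time: 21.2
tcp_pos: [0.4989, -0.2548, 0.2249]
ee_rot: [[0.998, 0.058, -0.001], [0.058, -0.998, 0.001], [-0.001, -0.001, -1.0]]
ft_force: [0.2, 0.3, 0.7]
finger_gap: 0.643
finger_force: 0.0
```

```bash
python3 -c "
from h import *
go(.5,-.239,.1005,3.4)"
```

```text
at [ 0.4989 -0.2548  0.2249] ang 3.3 F [0.2 0.3 0.7] gap 59.8 t 21.2
shift cm [ 0.22 -1.56 12.44] twist -0.1 tilt [-0.0014  0.001  -1.    ]
```

>>> {"api": "apply_moves", "payload": {
  "targets": [
    [[0.1,-0.8,0,0],[0.1,-0.8,0,0],[0,0,0,0],[0,0,2,0],[0,0,2,0],[0,0,2,0],[0,0,2,0],[0,0,2,0],[0,0,2,0],[0,0,0.4,0],[0,0,0,0],[0,0,0,0],[0,0,0,0]]
  ]
}}

```text
time: 22.28
tcp_pos: [0.5013, -0.2396, 0.103]
ee_rot: [[0.998, 0.059, 0.002], [0.059, -0.998, -0.001], [0.002, 0.001, -1.0]]
ft_force: [0.3, 0.9, 0.2]
finger_gap: 0.645
finger_force: 0.0
```

>>> {"api": "apply_moves", "payload": {
  "targets": [
    [[0,0,0,0],[0,0,0,0],[0,0,0,0],[0,0,0,0],[0,0,0,0],[0,0,0,0],[0,0,0,0],[0,0,0,0]]
  ],
  "jaw": 0
}}

```text
time: 22.95
tcp_pos: [0.5005, -0.2395, 0.1016]
ee_rot: [[0.998, 0.059, -0.0], [0.059, -0.998, 0.0], [-0.0, -0.0, -1.0]]
ft_force: [1.2, 4.6, 2.3]
finger_gap: 0.122
finger_force: 30.0
```

>>> {"api": "apply_moves", "payload": {
  "targets": [
    [[0,0,-0.5,0],[0,0,-1.5,0],[0,0,-2,0],[0,0,-2,0],[0,0,-2,0],[0,0,-2,0],[0,0,-2,0],[0,0,-2,0],[0,0,-2,0],[0,0,0,0],[0,0,0,0]]
  ]
}}

```text
time: 23.87
tcp_pos: [0.5006, -0.2395, 0.262]
ee_rot: [[0.998, 0.059, 0.001], [0.059, -0.998, -0.001], [0.001, 0.001, -1.0]]
ft_force: [-1.1, 0.8, -3.2]
finger_gap: 0.128
finger_force: 30.0
```

```bash
python3 -c "
from h import *
go(.463,.178,.24,3.4)"
```

```text
at [ 0.5006 -0.2395  0.262 ] ang 3.37 F [-1.1  0.8 -3.2] gap 11.9 t 23.9
shift cm [ -1.31 -41.9    2.16] twist -0.03 tilt [ 1.1e-03 -6.0e-04 -1.0e+00]
```

>>> {"api": "apply_moves", "payload": {
  "targets": [
    [[0,-1,0,0],[-0.1,-2,0,0],[-0.1,-2.3,0,0],[-0.1,-2.3,0,0],[-0.1,-2.3,0,0],[-0.1,-2.3,0,0],[-0.1,-2.3,0,0],[-0.1,-2.3,0,0],[-0.1,-2.3,0,0],[-0.1,-2.3,0,0],[-0.1,-2.3,0,0],[-0.1,-2.3,0,0],[-0.1,-2.3,0,0],[-0.1,-2.3,0,0],[-0.1,-2.3,0,0],[0,-2.3,0,0],[0,-2.3,0,0],[0,-2.3,0,0],[0,-1.15,0,0],[0,-1,0,3.4]]
  ]
}}

```text
time: 25.53
tcp_pos: [0.4608, 0.1797, 0.2604]
ee_rot: [[1.0, 0.002, -0.002], [0.002, -1.0, -0.001], [-0.002, 0.001, -1.0]]
ft_force: [-0.3, -0.8, -1.9]
finger_gap: 0.128
finger_force: 30.0
```

>>> {"api": "apply_moves", "payload": {
  "targets": [
    [[0,0,0,0],[0,0,0,0],[0,0,0,0],[0,0,0,0]]
  ]
}}

```text
time: 25.87
tcp_pos: [0.4619, 0.1778, 0.2614]
ee_rot: [[1.0, -0.0, -0.0], [-0.0, -1.0, -0.0], [-0.0, 0.0, -1.0]]
ft_force: [-0.6, 0.0, -2.4]
finger_gap: 0.123
finger_force: 30.0
```

```bash
python3 -c "
from h import *
go(.463,.178,.0975,0)
f=grab('side','side6.png')
a=cv2.imread('pics/side6.png')[150:300,190:330]; 
cv2.imwrite('pics/s6.png',cv2.resize(a,None,fx=4,fy=4,interpolation=cv2.INTER_CUBIC))"
```

```text
at [0.4619 0.1778 0.2614] ang -0.01 F [-0.6  0.  -2.4] gap 11.5 t 25.9
shift cm [ 0.12 -0.02 16.39] twist -0.01 tilt [-5.e-04 -2.e-04 -1.e+00]
```

View pics/s6.png

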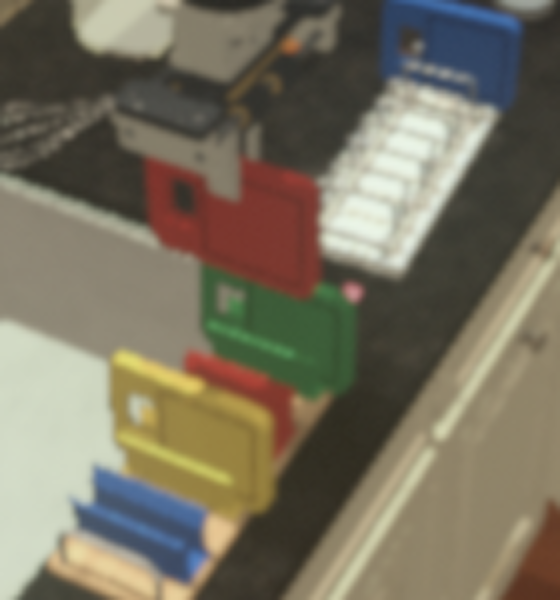

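Green and yellow stand in their slots, and red is held above the gap between them. I lower it.

>>> {"api": "apply_moves", "payload": {
  "targets": [
    [[0.1,0,2,0],[0,0,2,0],[0,0,2,0],[0,0,2,0],[0,0,2,0],[0,0,1.5,0],[0,0,1,0],[0,0,1,0],[0,0,0.5,0],[0,0,0,0],[0,0,0,0],[0,0,0,0]]
  ]
}}

```text
time: 26.92
tcp_pos: [0.4634, 0.1786, 0.1223]
ee_rot: [[1.0, -0.0, 0.001], [-0.0, -1.0, 0.0], [0.001, -0.0, -1.0]]
ft_force: [0.3, 0.4, -1.1]
finger_gap: 0.127
finger_force: 30.0
```

>>> {"api": "apply_moves", "payload": {
  "targets": [
    [[0,0,0.6,0],[0,0,0.6,0],[0,0,0.6,0],[0,0,0.3,0],[0,0,0,0],[0,0,0,0],[0,0,0,0]]
  ]
}}

```text
time: 27.5
tcp_pos: [0.463, 0.1785, 0.1007]
ee_rot: [[1.0, -0.001, 0.0], [-0.001, -1.0, 0.0], [0.0, -0.0, -1.0]]
ft_force: [-0.4, 0.3, -2.7]
finger_gap: 0.131
finger_force: 30.0
```

>>> {"api": "apply_moves", "payload": {
  "targets": [
    [[0,0,0.2,0],[0,0,0,0],[0,0,0,0],[0,0,0.2,0],[0,0,0,0],[0,0,0,0]]
  ]
}}

```text
time: 28.0
tcp_pos: [0.4632, 0.1786, 0.0967]
ee_rot: [[1.0, -0.001, 0.001], [-0.001, -1.0, 0.0], [0.001, -0.0, -1.0]]
ft_force: [-0.3, -0.0, -1.3]
finger_gap: 0.129
finger_force: 30.0
```

>>> {"api": "apply_moves", "payload": {
  "targets": [
    [[0,0,0.1,0],[0,0,0,0],[0,0,0,0]]
  ]
}}

```text
time: 28.25
tcp_pos: [0.4633, 0.1786, 0.0966]
ee_rot: [[1.0, -0.0, 0.001], [-0.0, -1.0, 0.0], [0.001, -0.0, -1.0]]
ft_force: [-3.4, -0.2, 13.2]
finger_gap: 0.13
finger_force: 30.0
```

>>> {"api": "apply_moves", "payload": {
  "targets": [
    [[0,0,0,0],[0,0,0,0],[0,0,0,0],[0,0,0,0],[0,0,0,0],[0,0,0,0],[0,0,-1,0],[0,0,-2,0],[0,0,-2,0],[0,0,-2,0],[0,0,-2,0],[0,0,-2,0],[0,0,-2,0],[0,0,0,0],[0,0,0,0]]
  ],
  "jaw": 6
}}

```text
time: 29.5
tcp_pos: [0.4632, 0.1786, 0.2266]
ee_rot: [[1.0, -0.001, 0.002], [-0.001, -1.0, 0.001], [0.002, -0.001, -1.0]]
ft_force: [-0.6, -0.4, -0.7]
finger_gap: 0.646
finger_force: 0.0
```

>>> {"api": "apply_moves", "payload": {
  "targets": [
    [[0,1,0,0],[0.1,2,0,0],[0.2,2.6,0,0],[0.2,2.6,0,0],[0.2,2.6,0,0],[0.2,2.6,0,0],[0.2,2.6,0,0],[0.2,2.6,0,0],[0.2,2.6,0,0],[0.2,2.6,0,0],[0.2,2.6,0,0],[0.2,2.6,0,0],[0.2,2.6,0,0],[0.2,2.6,0,0],[0.2,2.6,0,0],[0.2,2.6,0,0],[0.2,2.6,0,0],[0.2,2.6,0,0],[0.2,2.6,0,0],[0.2,1.5,0,-3.4]]
  ]
}}

```text
time: 31.17
tcp_pos: [0.4984, -0.3111, 0.2241]
ee_rot: [[0.998, 0.057, -0.002], [0.057, -0.998, 0.001], [-0.002, -0.001, -1.0]]
ft_force: [-0.3, 0.6, 0.5]
finger_gap: 0.646
finger_force: 0.0
```

>>> {"api": "apply_moves", "payload": {
  "targets": [
    [[0,0,0,0],[0,0,0,0],[0,0,0,0]]
  ]
}}

```text
time: 31.42
tcp_pos: [0.499, -0.3078, 0.2249]
ee_rot: [[0.998, 0.058, -0.001], [0.058, -0.998, 0.001], [-0.001, -0.001, -1.0]]
ft_force: [0.4, -0.1, 0.9]
finger_gap: 0.647
finger_force: 0.0
```

```bash
python3 -c "
from h import *
go(.499,-.31,.1005,3.4)"
```

```text
at [ 0.499  -0.3078  0.2249] ang 3.3 F [ 0.4 -0.1  0.9] gap 60.1 t 31.4
shift cm [-0.    0.23 12.44] twist -0.1 tilt [-0.0013  0.0011 -1.    ]
```

>>> {"api": "apply_moves", "payload": {
  "targets": [
    [[0,0.2,0,0],[0,0,0,0],[0,0,2,0],[0,0,2,0],[0,0,2,0],[0,0,2,0],[0,0,2,0],[0,0,2,0],[0,0,0.4,0],[0,0,0,0],[0,0,0,0],[0,0,0,0]]
  ]
}}

```text
time: 32.42
tcp_pos: [0.5004, -0.3108, 0.1031]
ee_rot: [[0.998, 0.059, 0.002], [0.059, -0.998, -0.001], [0.002, 0.001, -1.0]]
ft_force: [0.2, 0.9, 0.6]
finger_gap: 0.643
finger_force: 0.0
```

>>> {"api": "apply_moves", "payload": {
  "targets": [
    [[0,0,0,0],[0,0,0,0],[0,0,0,0],[0,0,0,0],[0,0,0,0],[0,0,0,0],[0,0,0,0],[0,0,0,0]]
  ],
  "jaw": 0
}}

```text
time: 33.08
tcp_pos: [0.4998, -0.3105, 0.1016]
ee_rot: [[0.998, 0.059, -0.0], [0.059, -0.998, 0.0], [-0.0, -0.0, -1.0]]
ft_force: [-1.0, 3.8, 0.3]
finger_gap: 0.13
finger_force: 30.0
```

>>> {"api": "apply_moves", "payload": {
  "targets": [
    [[0,0,-0.5,0],[0,0,-1.5,0],[0,0,-2,0],[0,0,-2,0],[0,0,-2,0],[0,0,-2,0],[0,0,-2,0],[0,0,-2,0],[0,0,-2,0],[0,0,0,0],[0,0,0,0]]
  ]
}}

```text
time: 34.0
tcp_pos: [0.4999, -0.3106, 0.2619]
ee_rot: [[0.998, 0.059, 0.001], [0.059, -0.998, -0.001], [0.001, 0.001, -1.0]]
ft_force: [-0.4, -1.4, -2.5]
finger_gap: 0.13
finger_force: 30.0
```

```bash
python3 -c "
from h import *
go(.463,.318,.24,3.4)"
```

```text
at [ 0.4999 -0.3106  0.2619] ang 3.37 F [-0.4 -1.4 -2.5] gap 12.0 t 34.0
shift cm [ 1.000e-02 -6.297e+01  2.140e+00] twist -0.03 tilt [ 1.e-03 -8.e-04 -1.e+00]
```

>>> {"api": "apply_moves", "payload": {
  "targets": [
    [[0,-1,0,0],[0,-2,0,0],[0,-2.9,0,0],[0,-2.9,0,0],[0,-2.9,0,0],[0,-2.9,0,0],[0,-2.9,0,0],[0,-2.9,0,0],[0,-2.9,0,0],[0,-2.9,0,0],[0,-2.9,0,0],[0,-2.9,0,0],[0,-2.9,0,0],[0,-2.9,0,0],[0,-2.9,0,0],[0,-2.9,0,0],[0,-2.9,0,0],[0,-2.9,0,0],[0,-2.9,0,0],[0,-2.9,0,0]]
  ]
}}

```text
time: 35.67
tcp_pos: [0.4658, 0.2421, 0.26]
ee_rot: [[0.998, 0.059, -0.003], [0.059, -0.998, -0.001], [-0.003, 0.001, -1.0]]
ft_force: [0.4, -0.5, -2.7]
finger_gap: 0.126
finger_force: 30.0
```

>>> {"api": "apply_moves", "payload": {
  "targets": [
    [[0,-2.9,0,0],[0,-2.0,0,0],[0,-1.5,0,0],[0,-1.3,0,3.4],[0,0,0,0],[0,0,0,0],[0,0,0,0],[0,0,0,0]]
  ]
}}

```text
time: 36.33
tcp_pos: [0.4628, 0.3166, 0.2614]
ee_rot: [[1.0, -0.0, -0.0], [-0.0, -1.0, -0.0], [-0.0, 0.0, -1.0]]
ft_force: [-0.5, 0.1, -1.9]
finger_gap: 0.128
finger_force: 30.0
```

```bash
python3 -c "
from h import *
go(.463,.3185,.0975,0)
f=grab('side','side7.png')
a=cv2.imread('pics/side7.png')[170:320,170:310]; 
cv2.imwrite('pics/s7.png',cv2.resize(a,None,fx=4,fy=4,interpolation=cv2.INTER_CUBIC))"
```

```text
at [0.4628 0.3166 0.2614] ang -0.02 F [-0.5  0.1 -1.9] gap 11.9 t 36.3
shift cm [ 0.03 -0.2  16.39] twist -0.02 tilt [-4.e-04 -4.e-04 -1.e+00]
```

View pics/s7.png

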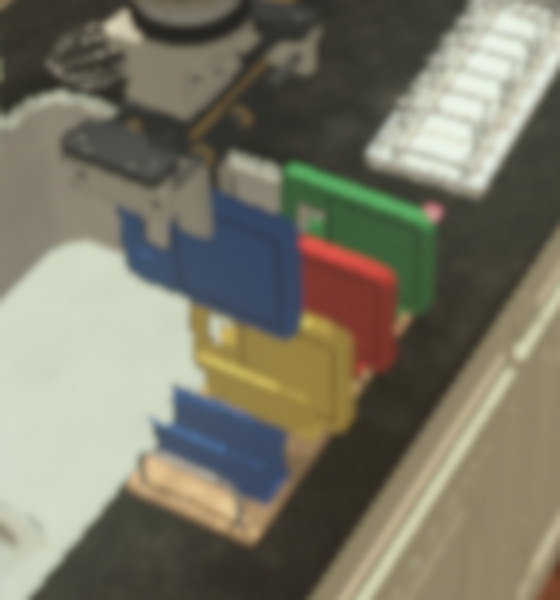

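Green, red and yellow all stand seated, and blue is above its empty slot. I lower it.

>>> {"api": "apply_moves", "payload": {
  "targets": [
    [[0,-0.1,2,0],[0,0,2,0],[0,0,2,0],[0,0,2,0],[0,0,2,0],[0,0,1.5,0],[0,0,1,0],[0,0,1,0],[0,0,0.5,0],[0,0,0,0],[0,0,0,0],[0,0,0,0]]
  ]
}}

```text
time: 37.38
tcp_pos: [0.4632, 0.3186, 0.1224]
ee_rot: [[1.0, -0.0, 0.001], [-0.0, -1.0, 0.001], [0.001, -0.001, -1.0]]
ft_force: [-0.2, -0.5, -2.5]
finger_gap: 0.13
finger_force: 30.0
```

>>> {"api": "apply_moves", "payload": {
  "targets": [
    [[0,0,0.6,0],[0,0,0.6,0],[0,0,0.6,0],[0,0,0.3,0],[0,0,0,0],[0,0,0,0],[0,0,0,0]]
  ]
}}

```text
time: 37.97
tcp_pos: [0.4629, 0.3185, 0.1008]
ee_rot: [[1.0, -0.001, 0.0], [-0.001, -1.0, 0.0], [0.0, -0.0, -1.0]]
ft_force: [-0.1, 0.6, -2.7]
finger_gap: 0.13
finger_force: 30.0
```

>>> {"api": "apply_moves", "payload": {
  "targets": [
    [[0,0,0.2,0],[0,0,0,0],[0,0,0,0],[0,0,0.25,0],[0,0,0,0],[0,0,0,0]]
  ]
}}

```text
time: 38.47
tcp_pos: [0.4633, 0.3186, 0.0966]
ee_rot: [[1.0, -0.001, 0.001], [-0.001, -1.0, 0.001], [0.001, -0.001, -1.0]]
ft_force: [0.5, 0.4, 3.8]
finger_gap: 0.125
finger_force: 30.0
```

Blue is on the floor. I release, rise and move aside to the right for a final look.

>>> {"api": "apply_moves", "payload": {
  "targets": [
    [[0,0,0,0],[0,0,0,0],[0,0,0,0],[0,0,0,0],[0,0,0,0],[0,0,0,0],[0,0,-1,0],[0,0,-2,0],[0,0,-2,0],[0,0,-2,0],[0,0,-2,0],[0,0,-2,0],[0,0,-2,0],[0,0,0,0],[0,0,0,0]]
  ],
  "jaw": 6
}}

```text
time: 39.72
tcp_pos: [0.4631, 0.3186, 0.2273]
ee_rot: [[1.0, -0.0, 0.002], [-0.0, -1.0, 0.001], [0.002, -0.001, -1.0]]
ft_force: [0.2, 0.4, -0.1]
finger_gap: 0.646
finger_force: 0.0
```

>>> {"api": "apply_moves", "payload": {
  "targets": [
    [[0,1,0,0],[0,2,0,0],[0,3,0,0],[0,3,0,0],[0,3,0,0],[0,3,0,0],[0,3,0,0],[0,3,0,0],[0,3,0,0],[0,3,0,0],[0,3,0,0],[0,3,0,0],[0,3,0,0],[0,3,0,0],[0,3,0,0],[0,2,0,0],[0,1,0,0],[0,0,0,0],[0,0,0,0],[0,0,0,0]]
  ]
}}

```text
time: 41.38
tcp_pos: [0.4623, -0.1306, 0.2258]
ee_rot: [[1.0, 0.0, -0.001], [0.0, -1.0, 0.001], [-0.001, -0.001, -1.0]]
ft_force: [0.3, -0.6, 0.2]
finger_gap: 0.644
finger_force: 0.0
```

```bash
python3 -c "
from h import *
go(.463,.3185,.0975,0)
for n in ('side','top'):
  f=grab(n,n+'8.png')
  for y in (.1085,.1785,.2485,.3185): print(n,y,proj(f,[[.533,y,.128],[.463,y,.128],[.393,y,.128]]).round(1).tolist())
a=cv2.imread('pics/side8.png')[140:310,190:340]; b=cv2.imread('pics/top8.png')[190:255,135:345]
cv2.imwrite('pics/s8.png',np.vstack([cv2.resize(b,(560,173)),cv2.resize(a,(560,427))[:427]]))"
```

```text
at [ 0.4623 -0.1306  0.2258] ang 0.01 F [ 0.3 -0.6  0.2] gap 59.9 t 41.4
shift cm [  0.09 -44.9   12.85] twist 0.01 tilt [-7.e-04  5.e-04 -1.e+00]
side 0.1085 [[240.3, 210.2], [259.0, 217.1], [278.5, 224.3]]
side 0.1785 [[228.8, 222.9], [248.0, 230.3], [268.0, 238.1]]
side 0.2485 [[216.5, 236.6], [236.2, 244.6], [256.7, 253.0]]
side 0.3185 [[203.3, 251.3], [223.4, 260.0], [244.4, 269.1]]
top 0.1085 [[205.9, 205.0], [205.5, 222.9], [205.1, 241.1]]
top 0.1785 [[188.0, 204.9], [187.5, 222.8], [186.9, 241.0]]
top 0.2485 [[170.1, 204.8], [169.5, 222.7], [168.8, 240.9]]
top 0.3185 [[152.3, 204.8], [151.6, 222.6], [150.8, 240.7]]
```

View pics/s8.png

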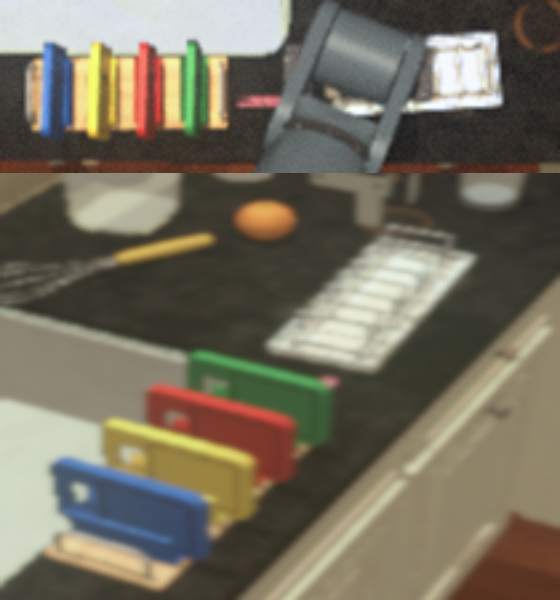

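All four boards stand upright in their own slots and centred, with tops seen at the predicted pixels; the orange and glass have not moved. I hand it in.

```bash
python3 -c "
from rig import env
print(env.finish_job())"
```

```text
the job is handed in; nothing more can be done
None
```

The job is handed in: all four boards stand released, upright and centred in the slots of their own colours, with the glass and orange left where they were, at about 41 s on the robot's clock; the hand-in returned no verdict.

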